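Book a plasma pouch with the code reader

ROBOT

A 6-joint arm with a two-finger parallel gripper is mounted at the origin on a cart in front of the work surface, level with it; the furniture and walls round the work are solid. World frame = base frame: x ahead of the robot, y to its left, z up, the work surface at z = 0. Lengths are in m, angles in rad, forces in N, time in s.
With the tool pointing down it reaches from about 0.225 to 0.875 m from the base axis. Payload 3.4 kg.
Tool frame: the origin (TCP) lies at the very end of the fingers, on their centre line; the grasp point (between the pads) lies 19 mm behind it; z points along the fingers, y is the line along which they close (so a half turn about z gives the same grasp; the last joint's range is limited). The gripper opens to 85 mm and grips with 20 to 120 N. Pads are 22 mm wide; open, the fingers measure 114 mm over their backs; the gripper's body (76 mm by 85 mm) begins 54 mm behind the grasp point. The pads swing forward as they close: fully open they stand 13 mm farther back than shut.
Start: joints at [-1.458, 0.276, 1.505, -0, 1.361, -0.121], TCP at [0.133, -0.559, 0.231] pointing down, gripper open.
Joint ranges: [-2.89, 2.89], [-0.75, 2.08], [0.22, 2.7], [-1.18, 4.32], [0.11, 2.71], [-2.7, 2.7]. Speed limits (rad/s): [2.57, 2.57, 3.14, 3.14, 3.14, 3.14].

INTERFACE

Orientations are given as a unit quaternion [w, x, y, z].
In Python, from rig import readout, vision, manip gives the robot as it stands.
- The arm moves only by the shell command python3 -m handwheel 'ROWS' [FORCE]. ROWS is JSON, a list of rows, each a list of 3 entries, a list of its own where there are three numbers: the shift along the tool's x, y, z in mm, then the turn, a rotation vector about the tool's x, y, z in units of 6 degrees (1.0 is 6 degrees), then the closure, from -1 (fully open) to 1 (shut), so that 0 is half open. A call has 1 to 20 rows; each row shifts and turns the commanded pose from where the row before left it, along the tool's axes as they then stand; what a row does not reach is not made up. A row lasts 1/8 s, in which the tool goes at most 62.5 mm and 10.7 degrees, less where a joint would pass 70% of its speed; a pose out of reach is approached as far as the arm can. A call is refused whole if a number of a shift passes 62.5 or a number of a turn 1, either way. A call with a gripper value outside its range is refused whole. The fingers move at their own pace and stop on an object; FORCE is the grip in N (left out, the last holds). Time passes only in rows, so rows that do not move let the fingers close. It gives the time, the measured TCP pose, the force, the opening and the grip force at its end, in the units of the state.
- readout.get_state(): the state, without advancing time (a new reading comes with each control period).
- vision.get_image(name): name is "side" or "top" or "wrist"; returns the picture (400x640x3 uint8, blue, green, red); there is no depth.
- vision.camera_params(name): a dict with "intrinsics" (3x3 intrinsics, pixels), "dist" ([k1, k2, p1, p2, k3] as OpenCV has them; the pictures are not rectified), "rvec" (rotation vector, rad) and "tvec" (3), from world to camera coordinates, as OpenCV has them; the wrist camera has in their place "hand_eye" (4x4, takes a point from camera to tool coordinates, whose origin is the TCP and whose axes are the flange's). Camera axes: x right, y down, z forward; pixel columns grow to the right and rows downward; lengths in m; the calibration is good to about 2 mm. A picture is of the moment at which its call begins: read the wrist's pose just before it. camera_params takes no time and is no camera call.
- manip.sign_off(): hands the job in; it is judged then, once.
The state is a dict: "clock": time; "qpos": joint angles; "qd": joint speeds; "effort": joint torques, N m; "position": TCP position; "ee_rot": TCP orientation; "contact_force": force on the tool from outside, world axes, zero at the start; "moment": the same for the moment, N m; "width": finger opening in m; "gripper_force": force on a finger pad.
Only numpy, scipy, OpenCV 4.12 (cv2) and the standard library are available. Lean on these libraries where they do the work, as an engineer would, in place of code of your own. Each camera call takes 0.05 s, during which the arm holds its last target. There are 200 camera calls.

TASK

Draw the hand-held code reader up out of its charging holder and first read the order slip: hold the reader upright, nose down, its nose about 8 cm above the middle of the bar code on the clipboard, for one second. Then turn the reader to point squarely at the middle of the face of the pouch lying on the sloping rest, nose about 8 cm away from the pouch, and finish there: the program ends with the reader still held up in the gripper, steady and touching nothing else. Do not bump the clipboard, the rest or its pouch, and leave the stapler, the label roll and the tape roll where they are.

Things in the scene. Friction and masses are not known exactly. Their poses are not given: they have to be found in the camera images.
- holder: White charging holder fixed to the desk, left or right (clipboard on the other side): block 62 x 50 x 65 mm on a grey flange 100 x 90 x 8 mm. Origin: centre of the flange's underside, z up. A vertical pocket 41 mm (its x) by 29 mm (its y) is open at the top, mouth 73 mm and floor 18 mm above the origin.
- reader: Hand-held code reader, loose grey bar with black nose and tail, 38 (its x) x 26 (y) x 145 mm (z), about 0.13 kg. Origin: centre of its nose face (the window); +z runs from nose to tail, it looks along -z. It stands nose down on the pocket floor, axes along the holder's, 90 mm of it standing out. Straight sides for gripping 12 to 135 mm above the nose.
- reader_spot (a point): The reader's reading spot: point on its axis 80 mm in front of the nose (reader z = -80 mm). To read something, bring this point to the middle of the thing to be read.
- clipboard: Dark wooden clipboard 110 mm (its x) by 160 mm (its y) by 4 mm, fixed flat on the desk, with a white slip and a steel clip at its +y end, 13 mm high. Origin: centre of the underside, z up.
- slip_code (a point): Middle of the black bar code (60 x 26 mm) printed on the slip, at the centre of the clipboard, 5 mm above the desk.
- rest: Wire and aluminium document rest fixed to the desk at the back of the work, 210 mm wide, about 140 mm high, its slope of 38 degrees from the level facing the robot (its -x side is the low front). Origin: on the desk under its middle. A plasma pouch 177 mm wide by 120 mm by 46 mm thick lies across the slope against the lip, fixed.
- pouch_label (a point): Middle of the outer face of the pouch on the rest, about 89 mm above the desk; its z axis is the outward normal of the face (38 degrees off the vertical, leaning toward the rest's front, -x side), its x axis points up the slope.
- stapler: Stapler 145 x 36 x 59 mm, loose bystander lying between the work places. Origin: centre of the underside.
- label_roll: White roll of labels, 72 mm across and 42 mm high, loose bystander standing on its end. Origin: centre of the underside.
- tape_roll: Roll of brown tape, 104 mm across and 48 mm high, loose bystander lying flat. Origin: centre of the underside.
Not all that is in view belongs to the job. Of the things that look like the reader, the middle-sized one is meant.

How it is judged:
By the outcome, as a careful person would: the job done as asked, in the order asked, and still so for the second after the job is handed in, while the arm keeps its last pose, push and grip.
It also fails if it takes over 43 s, if anything falls off the work surface, if the arm or the gripper's body presses on something with over 40 N, if the wrist force passes 120 N, or if a joint passes its speed limit or range.

## Working session

There is one attempt and no reset: what is moved stays moved. The work goes in short steps, Python scripts to look and compute and a shell command to move; the robot and the scene stay as the last step left them, time stands still between calls to the robot, and variables do not carry over. Pictures are saved under pics/ and viewed, at most 10 in all, crops included, and the job is handed in when it is done.

```bash
mkdir -p pics
python3 - <<'E'
from rig import readout, vision
import cv2,numpy as np
s=readout.get_state();print(s)
for n in("side","top","wrist"):
    cv2.imwrite(f"pics/{n}0.png",vision.get_image(n));p=vision.camera_params(n);print(n,{k:np.round(v,4).tolist() for k,v in p.items()})
E
```

```text
{'clock': 0.0, 'qpos': array([-1.45798146e+00,  2.76616277e-01,  1.50614662e+00, -5.26918038e-07,
        1.36069437e+00, -1.20988758e-01]), 'qd': array([-1.78298064e-03, -1.58952001e-03, -1.17943719e-06,  3.23761229e-04,
       -1.22345517e-04, -5.51188149e-04]), 'effort': array([ 1.43044883e-03, -4.16765392e+01, -2.45804179e+01, -6.49171470e-04,
        1.09070868e-02, -7.00884897e-06]), 'position': array([ 0.13315619, -0.55882323,  0.2304222 ]), 'ee_rot': array([-9.32299262e-04,  9.93174323e-01,  1.16635735e-01,  3.55265989e-06]), 'contact_force': array([0.36595877, 0.70575715, 0.53512137]), 'moment': array([-0.00660263, -0.03340475, -0.02244038]), 'gripper_force': 0.0, 'width': 0.08522518232476814}
side {'intrinsics': [[458.6906, 0.0, 329.3323], [0.0, 458.6906, 198.6491], [0.0, 0.0, 1.0]], 'dist': [-0.1367, 0.0, 0.0, 0.0, 0.0], 'rvec': [2.286, -0.1655, 0.0775], 'tvec': [-0.565, 0.0876, 1.2141]}
top {'intrinsics': [[455.2172, 0.0, 319.4378], [0.0, 455.2172, 200.681], [0.0, 0.0, 1.0]], 'dist': [0.0056, 0.0, 0.0, 0.0, 0.0], 'rvec': [2.1771, -2.1216, 0.1065], 'tvec': [0.0098, 0.59, 1.1167]}
wrist {'intrinsics': [[345.3124, 0.0, 316.7808], [0.0, 345.3124, 199.2993], [0.0, 0.0, 1.0]], 'dist': [-0.0291, 0.0, 0.0, 0.0, 0.0], 'hand_eye': [[0.0016, -0.9502, -0.3117, 0.0786], [1.0, 0.0017, -0.0, -0.0007], [0.0005, -0.3117, 0.9502, -0.143], [0.0, 0.0, 0.0, 1.0]]}
```

View pics/top0.png

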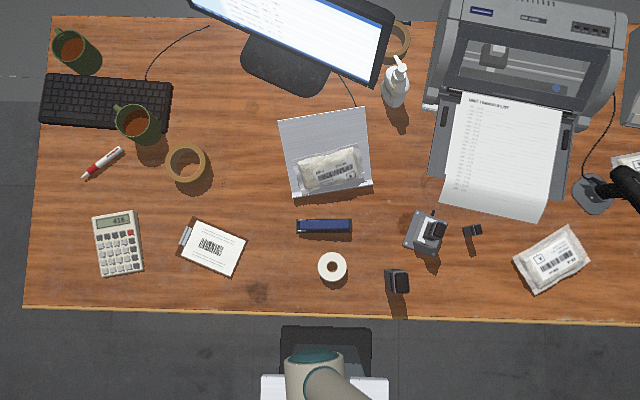

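View pics/side0.png

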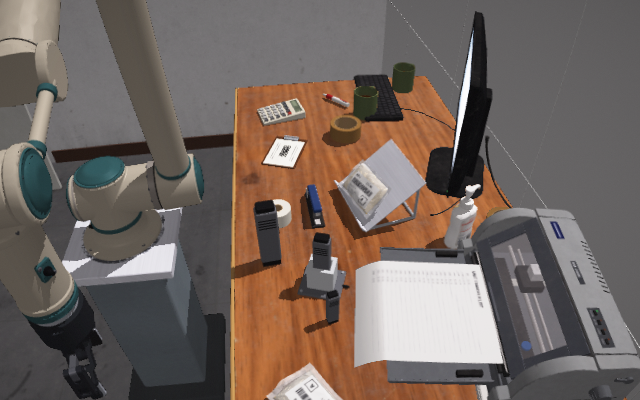

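Three reader-like bars are in view:
- Large: top (397,281), side (268,232).
- Middle: standing in the white holder, top (433,230), side (322,250).
- Small: top (472,231), side (333,306).

The middle-sized one, standing in the holder, fits the description. I'll confirm it in an enlarged composite.

Run:
```python
import cv2,numpy as np
t=cv2.imread("pics/top0.png");s=cv2.imread("pics/side0.png")
c=lambda im,x,y:cv2.resize(im[y:y+60,x:x+80],(400,300),interpolation=cv2.INTER_CUBIC)
a=np.vstack([np.hstack([c(t,390,200),cv2.resize(s[225:315,280:400],(400,300),interpolation=cv2.INTER_CUBIC)]),np.hstack([c(t,172,212),cv2.resize(t[103:208,265:405],(400,300),interpolation=cv2.INTER_CUBIC)])])
cv2.imwrite("pics/comp.png",a)
```

```text
(no output)
```

View pics/comp.png

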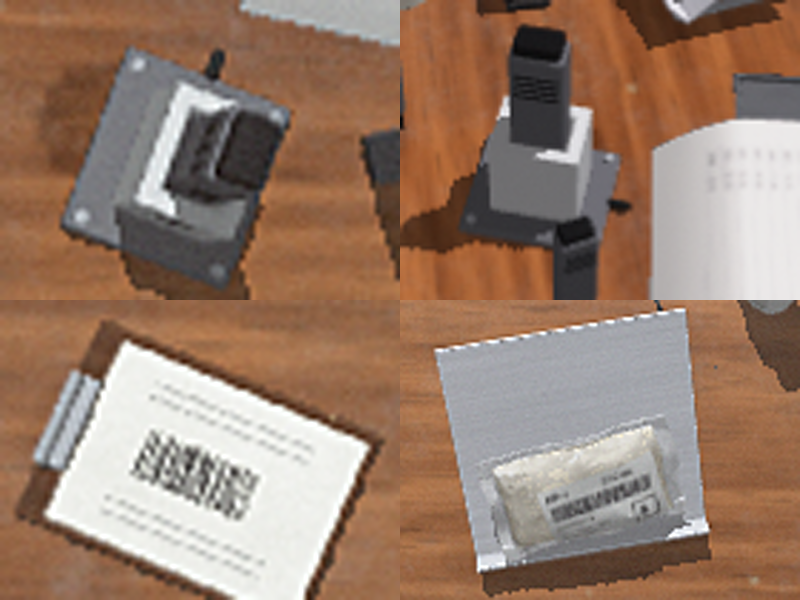

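Confirmed: the middle bar stands in the white holder. Top-image pixels:
- Reader top face: about (440,230).
- Flange corners: (417,209.6), (402.4,245.6), (435.6,257.6), (448,221).
- Bar code: (211.4,247).
- Rest sheet: back corners (278,120.5) and (365.5,106.5), front lip about (293,198) and (373,187).
- Pouch middle: about (330,170).

```bash
cat > h.py <<'E'
from rig import readout, vision
import cv2,numpy as np
from scipy.spatial.transform import Rotation as R
def tool(s): return R.from_quat(np.r_[s["ee_rot"][1:],s["ee_rot"][0]]),np.array(s["position"])
def rays(n,px,s=None):
    p=vision.camera_params(n);u=cv2.undistortPoints(np.float64(px).reshape(-1,1,2),np.float64(p["intrinsics"]),np.float64(p["dist"])).reshape(-1,2)
    d=np.c_[u,np.ones(len(u))]
    if n=="wrist":
        T=np.array(p["hand_eye"]);r,t=tool(s);return r.apply(T[:3,3])+t, r.apply(d@T[:3,:3].T)
    r=R.from_rotvec(np.ravel(p["rvec"]));return r.inv().apply(-np.ravel(p["tvec"])),r.inv().apply(d)
def plane(n,px,z,s=None):
    o,d=rays(n,px,s);return o+d*((z-o[2])/d[:,2])[:,None]
def tri(a,b):
    (o,d),(p,e)=a,b;out=[]
    for x,y in zip(d,e):
        k=np.linalg.lstsq(np.c_[x,-y],p-o,rcond=None)[0];A=o+k[0]*x;B=p+k[1]*y;out.append(np.r_[(A+B)/2,np.linalg.norm(A-B)])
    return np.array(out)
E
python3 - <<'E'
from h import *
np.set_printoptions(precision=4,suppress=True)
f=plane("top",[(417,209.6),(402.4,245.6),(435.6,257.6),(448,221)],.008);print(f,f.mean(0),np.linalg.norm(f-np.roll(f,-1,0),axis=1), np.degrees(np.arctan2(*(np.roll(f,-1,0)-f)[:,1::-1].T)))
print("reader",plane("top",[(440,229.6)],.163),plane("side",[(322,237.9)],.163))
c=plane("top",[(193.4,216.4),(248,240),(175.6,255),(211.4,247)],.005);print(c, plane("side",[(285,152)],.005))
print("pouch",plane("top",[(330,170)],.089))
r=np.vstack([plane("top",[(278,120.5),(365.5,106.5)],.14),plane("top",[(293,198),(373,187)],.03)]);print(r,np.degrees(np.arctan2(*(r[1]-r[0])[1::-1])),np.degrees(np.arctan2(*(r[3]-r[2])[1::-1])))
E
```

```text
[[ 0.5759 -0.2261  0.008 ]
 [ 0.4826 -0.1892  0.008 ]
 [ 0.4545 -0.2733  0.008 ]
 [ 0.5485 -0.3052  0.008 ]] [ 0.5154 -0.2485  0.008 ] [0.1003 0.0887 0.0993 0.0837] [ 158.3808 -108.4647  -18.7711   70.9031]
reader [[ 0.5161 -0.2472  0.163 ]] [[ 0.5175 -0.2559  0.163 ]]
[[0.544  0.3525 0.005 ]
 [0.4865 0.2073 0.005 ]
 [0.4432 0.3925 0.005 ]
 [0.4661 0.3011 0.005 ]] [[0.4689 0.2921 0.005 ]]
pouch [[0.6589 0.0002 0.089 ]]
[[ 0.7646  0.1254  0.14  ]
 [ 0.8029 -0.0797  0.14  ]
 [ 0.5954  0.0927  0.03  ]
 [ 0.6286 -0.1103  0.03  ]] -79.4397678667496 -80.70515091366806
```

Measurements agree: the flange comes out 100 x 88 mm, and the bar code lies at the midpoint of the clipboard diagonal. Moving above the reader.

```bash
python3 -m handwheel '[[[44.5,-21.3,-5],[0,0,0],-1],[[44.5,-21.3,-5],[0,0,0],-1],[[44.5,-21.3,-5],[0,0,0],-1],[[44.5,-21.3,-5],[0,0,0],-1],[[44.5,-21.3,-5],[0,0,0],-1],[[44.5,-21.3,-5],[0,0,0],-1],[[44.5,-21.3,-5],[0,0,0],-1],[[44.5,-21.3,-5],[0,0,0],-1],[[44.5,-21.3,-5],[0,0,0],-1],[[44.5,-21.3,-5],[0,0,0],-1],[[0,0,0],[0,0,0.93],-1],[[0,0,0],[0,0,0.93],-1],[[0,0,0],[0,0,0.93],-1],[[0,0,0],[0,0,0.93],-1],[[0,0,0],[0,0,0.93],-1],[[0,0,0],[0,0,0.93],-1],[[0,0,0],[0,0,0],-1],[[0,0,0],[0,0,0],-1]]'
python3 - <<'E'
from h import *
s=readout.get_state();im=vision.get_image("wrist");cv2.imwrite("pics/w1.png",im);np.save("w1.npy",np.r_[s["position"],s["ee_rot"]]);print(s["position"],s["ee_rot"],s["qpos"])
E
```

```text
clock: 2.4
position: [0.5167, -0.249, 0.2811]
ee_rot: [-0.0, 0.985, -0.174, -0.0]
contact_force: [-1.2, -1.1, -0.9]
width: 0.0851
gripper_force: 0.0
[ 0.5166569  -0.24901395  0.28110708] [-4.72452482e-05  9.84795162e-01 -1.73719462e-01 -1.86644627e-04] [-5.70386052e-01  2.50776116e-01  1.41773956e+00 -5.69975340e-05
  1.47345784e+00  1.34962645e+00]
```

View pics/w1.png

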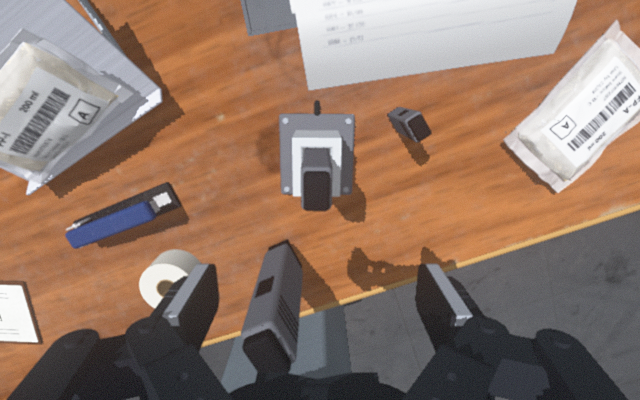

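Wrist view: the holder flange is square to the image at (318,155), with the reader's top face centred about (316,190). The tall decoy is at (270,310), nearer the robot.

Run:
```python
from h import *
np.set_printoptions(precision=4,suppress=True)
v=np.load("w1.npy");s=dict(position=v[:3],ee_rot=v[3:])
f=plane("wrist",[(281,115),(354,115),(352,194),(284,194)],.008,s);print(f,f.mean(0));g=np.roll(f,-1,0)-f;print(np.linalg.norm(g,axis=1),np.degrees(np.arctan2(g[:,1],g[:,0])))
r=plane("wrist",[(304,172),(329,172),(328,210),(304,210)],.163,s);print("reader",r,r.mean(0))
print("decoy base/top",plane("top",[(399,318)],0),tri(rays("wrist",[(270,352)],s),rays("top",[(402,281)])),tri(rays("side",[(266,207)]),rays("top",[(402,281)])),plane("side",[(271,262)],0))
```

```text
[[ 0.5743 -0.2254  0.008 ]
 [ 0.5451 -0.3061  0.008 ]
 [ 0.4533 -0.2736  0.008 ]
 [ 0.4825 -0.1929  0.008 ]] [ 0.5138 -0.2495  0.008 ]
[0.0859 0.0973 0.0858 0.0973] [-109.9145  160.4813   70.0812  -19.4956]
reader [[ 0.5341 -0.245   0.163 ]
 [ 0.5274 -0.2632  0.163 ]
 [ 0.4981 -0.2521  0.163 ]
 [ 0.5047 -0.234   0.163 ]] [ 0.5161 -0.2486  0.163 ]
decoy base/top [[ 0.3009 -0.1828  0.    ]] [[ 0.4008 -0.1622  0.1835  0.0043]] [[ 0.4033 -0.1609  0.1809  0.0024]] [[ 0.4002 -0.1649  0.    ]]
```

Reader at (0.5155,-0.249), yaw about -20°, and the TCP is right over it. Descend and grip.

```bash
python3 -m handwheel '[[[-1,0,22],[0,0,0],-1],[[0,0,25],[0,0,0],-1],[[0,0,25],[0,0,0],-1],[[0,0,25],[0,0,0],-1],[[0,0,25],[0,0,0],-1],[[0,0,25],[0,0,0],-1],[[0,0,25],[0,0,0],-1],[[0,0,0],[0,0,0],-1],[[0,0,0],[0,0,0],-1],[[0,0,0],[0,0,0],0],[[0,0,0],[0,0,0],1],[[0,0,0],[0,0,0],1],[[0,0,0],[0,0,0],1],[[0,0,0],[0,0,0],1],[[0,0,0],[0,0,0],1],[[0,0,0],[0,0,0],1],[[0,0,0],[0,0,0],1],[[0,0,0],[0,0,0],1]]' 50
```

```text
clock: 4.7
position: [0.5161, -0.2488, 0.1098]
ee_rot: [0.0, 0.985, -0.174, 0.0]
contact_force: [-0.4, 1.1, 4.7]
width: 0.0257
gripper_force: 49.6
```

```bash
python3 -m handwheel '[[[0,0,-6],[0,0,0],1],[[0,0,-8],[0,0,0],1],[[0,0,-8],[0,0,0],1],[[0,0,-8],[0,0,0],1],[[0,0,-12],[0,0,0],1],[[0,0,-12],[0,0,0],1],[[0,0,-12],[0,0,0],1],[[0,0,-14],[0,0,0],1],[[0,0,-20],[0,0,0],1],[[0,0,-20],[0,0,0],1],[[0,0,-15],[0,0,0],1],[[0,0,-5],[0,0,0],1],[[0,0,0],[0,0,0],1]]'
python3 - <<'E'
from h import *
s=readout.get_state();im=vision.get_image("side");im2=vision.get_image("wrist");cv2.imwrite("pics/lift.png",np.hstack([cv2.resize(im[120:360,220:460],(400,400)),cv2.resize(im2[:,120:520],(400,400))]));print(s["position"],s["ee_rot"],s["qpos"],s["moment"],s["contact_force"])
E
```

```text
clock: 6.32
position: [0.5158, -0.2487, 0.2493]
ee_rot: [0.0, 0.985, -0.174, 0.0]
contact_force: [0.4, 0.2, -2.6]
width: 0.0256
gripper_force: 49.1
[ 0.51576651 -0.24871958  0.24934606] [ 4.25226721e-05  9.84676221e-01 -1.74392478e-01  2.37851234e-05] [-5.70793782e-01  2.62868492e-01  1.47854755e+00 -6.10395358e-05
  1.40009995e+00  1.35059043e+00] [ 0.01558299 -0.03124365 -0.02552032] [ 0.37762149  0.21461637 -2.55792189]
```

View pics/lift.png

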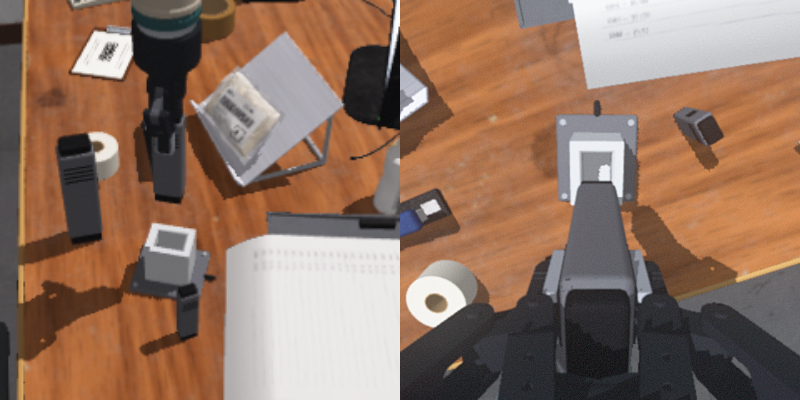

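Reader held straight, nose at z≈0.158, holder empty. Turn 60° to keep joint 6 away from its limit, then carry to the clipboard.

```bash
python3 -m handwheel '[[[0,0,0],[0,0,-1],1],[[0,0,0],[0,0,-1],1],[[0,0,0],[0,0,-1],1],[[0,0,0],[0,0,-1],1],[[0,0,0],[0,0,-1],1],[[0,0,0],[0,0,-1],1],[[0,0,0],[0,0,-1],1],[[0,0,0],[0,0,-1],1],[[0,0,0],[0,0,-1],1],[[0,0,0],[0,0,-1],1],[[0,0,0],[0,0,0],1]]'
python3 -m handwheel '[[[13,-19,0],[0,0,0],1],[[26,-37.8,0],[0,0,0],1],[[26,-37.8,0],[0,0,0],1],[[26,-37.8,0],[0,0,0],1],[[26,-37.8,0],[0,0,0],1],[[26,-37.8,0],[0,0,0],1],[[26,-37.8,0],[0,0,0],1],[[26,-37.8,0],[0,0,0],1],[[26,-37.8,0],[0,0,0],1],[[26,-37.8,0],[0,0,0],1],[[26,-37.8,0],[0,0,0],1],[[26,-37.8,0],[0,0,0],1],[[14,-19,0],[0,0,0],1],[[0,0,0],[0,0,0],1],[[0,0,0],[0,0,0],1]]'
python3 - <<'E'
from h import *
s=readout.get_state();im=vision.get_image("wrist");cv2.imwrite("pics/w2.png",im);np.save("w2.npy",np.r_[s["position"],s["ee_rot"]]);print(s["position"],s["ee_rot"],s["qpos"])
E
```

```text
clock: 7.8
position: [0.5155, -0.2485, 0.2485]
ee_rot: [-0.001, 0.94, 0.341, -0.001]
contact_force: [-0.1, -0.4, -3.0]
width: 0.0256
gripper_force: 49.1
clock: 9.68
position: [0.4638, 0.2997, 0.2491]
ee_rot: [0.0, 0.94, 0.341, -0.001]
contact_force: [0.0, -0.6, -1.3]
width: 0.0256
gripper_force: 49.6
[0.46378778 0.29973137 0.2491134 ] [ 3.83935188e-04  9.39939441e-01  3.41340636e-01 -5.20548744e-04] [ 4.48177165e-01  2.32614781e-01  1.52094294e+00 -6.71327448e-04
  1.38914742e+00  1.32240933e+00]
```

View pics/w2.png

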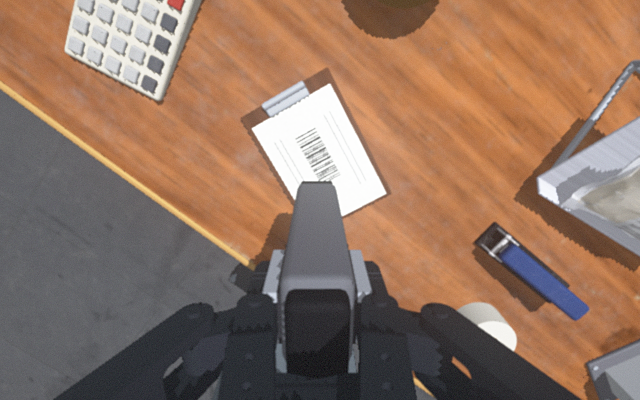

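The bar code is at about (317,155), partly hidden by the reader. Clipboard corners (242,118) and (387,193) form a diagonal, which gives its centre.

Run:
```python
from h import *
np.set_printoptions(precision=4,suppress=True)
v=np.load("w2.npy");s=dict(position=v[:3],ee_rot=v[3:]);r,t=tool(s)
c=plane("wrist",[(242,118),(387,193),(330,69)],.004,s);m=c[:2].mean(0);print(c,np.linalg.norm(c[0]-c[1]),m)
m[:2]=(m[:2]+[.4655,.300])/2
print("aim",m,"tool mm",r.inv().apply(np.r_[m[:2],.005+.08+.0915]-t)*1e3)
```

```text
[[0.4451 0.3932 0.004 ]
 [0.485  0.2113 0.004 ]
 [0.5458 0.352  0.004 ]] 0.18624121269529978 [0.465  0.3022 0.004 ]
aim [0.4653 0.3011 0.004 ] tool mm [ 2.1146 -0.1315 72.6108]
```

```bash
python3 -m handwheel '[[[2,0,12],[0,0,0],1],[[0,0,20],[0,0,0],1],[[0,0,20],[0,0,0],1],[[0,0,15],[0,0,0],1],[[0,0,5.5],[0,0,0],1],[[0,0,0],[0,0,0],1],[[0,0,0],[0,0,0],1],[[0,0,0],[0,0,0],1],[[0,0,0],[0,0,0],1],[[0,0,0],[0,0,0],1],[[0,0,0],[0,0,0],1],[[0,0,0],[0,0,0],1],[[0,0,0],[0,0,0],1],[[0,0,0],[0,0,0],1],[[0,0,0],[0,0,0],1],[[0,0,0],[0,0,0],1],[[0,0,0],[0,0,0],1],[[0,0,0],[0,0,0],1],[[0,0,0],[0,0,0],1]]'
python3 - <<'E'
from h import *
np.set_printoptions(precision=4,suppress=True)
s=readout.get_state();r,t=tool(s);print(t,r.as_matrix())
# measure the rest/pouch yaw estimates and final pose
P=np.array([.659,.0002,.089]);a=np.radians(10);n=np.array([-np.sin(.6632)*np.cos(a),-np.sin(.6632)*np.sin(a),np.cos(.6632)])
zt=-n
al=R.align_vectors([zt],[r.apply([0,0,1])])[0]   # minimal turn
rot=(al.as_rotvec());print("turn tool axes units",np.degrees(r.inv().apply(rot))/6)
T=P+n*(.08+.0915);print("final TCP",T,"prelook",P+n*(.25+.0915))
print("lift 72 then shift tool", r.inv().apply(P+n*(.2+.0915)-t)*1e3, P+n*(.2+.0915))
E
```

```text
clock: 12.1
position: [0.4662, 0.3014, 0.1768]
ee_rot: [0.0, 0.94, 0.341, -0.0]
contact_force: [0.6, -0.1, -1.6]
width: 0.0252
gripper_force: 49.6
[0.4662 0.3014 0.1768] [[ 0.767   0.6417 -0.    ]
 [ 0.6417 -0.767  -0.0001]
 [-0.0001  0.0001 -1.    ]]
turn tool axes units [-3.158  5.49   0.   ]
final TCP [ 0.555  -0.0181  0.2241] prelook [ 0.452  -0.0363  0.3581]
lift 72 then shift tool [-200.9851  265.2485 -141.9216] [ 0.4823 -0.031   0.3187]
```

Slip read (1.75 s hold). Now lift, move in front of the rest and tilt.

```bash
python3 -m handwheel '[[[0,0,-12],[0,0,0],1],[[0,0,-25],[0,0,0],1],[[0,0,-25],[0,0,0],1],[[0,0,-25],[0,0,0],1],[[0,0,-25],[0,0,0],1],[[-12,15,-25],[0,0,0],1],[[-26,34,-5],[0,0,0],1],[[-26,34,0],[0,0,0],1],[[-26,34,0],[0,0,0],1],[[-26,34,0],[0,0,0],1],[[-26,34,0],[0,0,0],1],[[-26,34,0],[0,0,0],1],[[-24,34,0],[0,0,0],1],[[-9,12.5,0],[0,0,0],1],[[0,0,0],[0,0,0],1]]' && python3 -m handwheel '[[[0,0,0],[-0.25,0.44,0],1],[[0,0,0],[-0.451,0.784,0],1],[[0,0,0],[-0.451,0.784,0],1],[[0,0,0],[-0.451,0.784,0],1],[[0,0,0],[-0.451,0.784,0],1],[[0,0,0],[-0.451,0.784,0],1],[[0,0,0],[-0.451,0.784,0],1],[[0,0,0],[-0.2,0.345,0],1],[[0,0,0],[0,0,0],1],[[0,0,0],[0,0,0],1]]'
python3 - <<'E'
from h import *
s=readout.get_state();im=vision.get_image("wrist");cv2.imwrite("pics/w3.png",im);np.save("w3.npy",np.r_[s["position"],s["ee_rot"]]);print(s["position"],s["ee_rot"],s["qpos"],tool(s)[0].as_matrix())
E
```

```text
clock: 13.98
position: [0.4825, -0.0314, 0.3192]
ee_rot: [-0.0, 0.94, 0.34, 0.0]
contact_force: [0.4, -0.6, -1.0]
width: 0.0259
gripper_force: 49.7
clock: 15.22
position: [0.4827, -0.0304, 0.3193]
ee_rot: [0.056, 0.889, 0.323, 0.321]
contact_force: [0.1, -0.0, -2.4]
width: 0.0258
gripper_force: 49.6
[ 0.48266857 -0.03040883  0.31934836] [0.05603657 0.88851387 0.32334945 0.32069945] [-0.51940328 -0.22140753  1.99642454  0.52834928  0.89865012  0.11846323] [[ 0.58519398  0.53865915  0.60613061]
 [ 0.61054275 -0.78461007  0.10781744]
 [ 0.53365303  0.30697453 -0.78802353]]
```

View pics/w3.png

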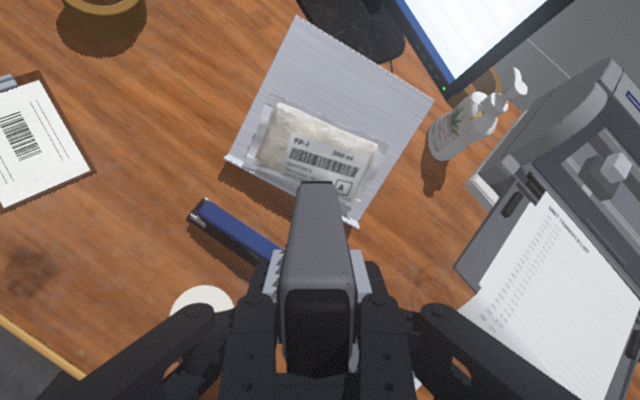

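The rest and pouch are fully in view, with the pouch barcode about (325,163). I'll enlarge it next to the top view so I can pick matching points.

Run:
```python
import cv2,numpy as np
t=cv2.imread("pics/top0.png");w=cv2.imread("pics/w3.png");s=cv2.imread("pics/side0.png")
z=lambda im,x,y,W,H,k:cv2.resize(im[y:y+H,x:x+W],(W*k,H*k),interpolation=cv2.INTER_CUBIC)
a=np.zeros((600,800,3),np.uint8)
a[:,:400]=np.vstack([z(t,280,140,100,75,4),z(s,335,140,100,75,4)])
a[:300,400:]=z(w,240,80,160,120,3)[:300,:400] if 0 else cv2.resize(w[85:205,235:395],(400,300),interpolation=cv2.INTER_CUBIC)
a[300:,400:]=cv2.resize(w[10:238,200:504],(400,300),interpolation=cv2.INTER_CUBIC)
cv2.imwrite("pics/comp2.png",a)
```

```text
(no output)
```

View pics/comp2.png

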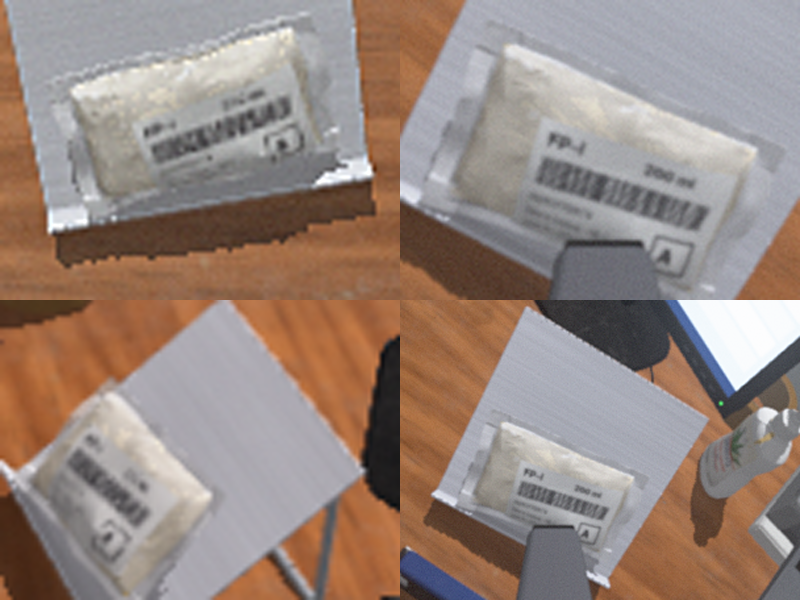

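```bash
cat > t.py <<'E'
from h import *
np.set_printoptions(precision=4,suppress=True)
v=np.load("w3.npy");s=dict(position=v[:3],ee_rot=v[3:])
F=dict(bTL=((72,92),(505,45),(112,393)),bTR=((293,32),(755,148),(212,492)),bBL=((100,195),(458,200),(38,470)),
cTL=((150,143),(540,157),(78,450)),cTR=((290,98),(710,207),(150,515)),cBL=((157,165),(537,180),(65,463)),cBR=((294,120),(703,228),(137,528)),A=((283,142),(672,258),(109,540)),
sBL=((-8,-78),(417.5,-191.25/1),None),sBR=((342,-134),None,(362,472)))
F["sBL"]=((-8,-78),((200+127*.76-235)/.4+400,(10+8*.76-85)/.4),None)
F["sBR"]=((342,-134),((200+306*.76-235)/.4+400,(10+118*.76-85)/.4),(362,472))
X={}
for k,(a,b,c) in F.items():
    L=[rays("top",[(280+a[0]/4,140+a[1]/4)])]
    if b: L.append(rays("wrist",[(235+(b[0]-400)*.4,85+b[1]*.4)],s))
    if c: L.append(rays("side",[(335+c[0]/4,140+(c[1]-300)/4)]))
    A=0;B=0
    for o,d in L:
        d=d[0]/np.linalg.norm(d[0]);M=np.eye(3)-np.outer(d,d);A=A+M;B=B+M@o
    p=np.linalg.solve(A,B);X[k]=p
    print(k,p,[round(1e3*np.linalg.norm(np.cross(p-o,d[0]/np.linalg.norm(d[0]))),1) for o,d in L])
C=np.array([X[k] for k in("cTL","cTR","cBL","cBR","A")]);m=C.mean(0);n=np.linalg.svd(C-m)[2][2];n*=np.sign(n[2])
print("label plane",m,n,np.degrees(np.arccos(n[2])),"yaw row",[np.degrees(np.arctan2(*(X[b]-X[a])[1::-1])) for a,b in(("bTL","bTR"),("cTL","cTR"),("cBL","cBR"),("sBL","sBR"))])
E
python3 t.py
```

```text
bTL [0.6753 0.0788 0.0949] [np.float64(2.2), np.float64(0.8), np.float64(2.5)]
bTR [ 0.7129 -0.0535  0.109 ] [np.float64(3.0), np.float64(1.1), np.float64(3.3)]
bBL [0.618  0.0578 0.0462] [np.float64(4.2), np.float64(7.1), np.float64(5.4)]
cTL [0.6442 0.0308 0.0851] [np.float64(0.7), np.float64(1.4), np.float64(0.9)]
cTR [ 0.6746 -0.0534  0.0955] [np.float64(2.2), np.float64(1.3), np.float64(1.3)]
cBL [0.6337 0.0254 0.08  ] [np.float64(1.7), np.float64(0.4), np.float64(1.3)]
cBR [ 0.6645 -0.0572  0.0894] [np.float64(4.3), np.float64(2.3), np.float64(2.4)]
A [ 0.6492 -0.0528  0.0763] [np.float64(1.8), np.float64(1.6), np.float64(0.8)]
sBL [0.7656 0.1262 0.1364] [np.float64(0.4), np.float64(0.4)]
sBR [ 0.8052 -0.078   0.1361] [np.float64(2.2), np.float64(2.2), np.float64(0.5)]
label plane [ 0.6532 -0.0214  0.0853] [-0.5795 -0.1219  0.8058] 36.3098127382368 yaw row [np.float64(-74.16141635420367), np.float64(-70.12996619389848), np.float64(-69.54041479822398), np.float64(-79.02544313066562)]
```

The triangulation agrees with the rest model: pouch face middle ≈ (0.654, 0.000, 0.089), rest yaw ≈ 10.5°. Now the remaining approach.

```bash
cat > f.py <<'E'
from h import *
np.set_printoptions(precision=3,suppress=True)
s=readout.get_state();r,t=tool(s);P=np.array([.654,0,.089]);a=np.radians(10.5);b=np.radians(38)
n=np.array([-np.sin(b)*np.cos(a),-np.sin(b)*np.sin(a),np.cos(b)])
al=R.align_vectors([-n],[r.apply([0,0,1])])[0]
print("turn units",np.degrees(r.inv().apply(al.as_rotvec()))/6,"shift after turn mm",(al*r).inv().apply(P+n*.1715-t)*1e3,"spot err mm",(t+r.apply([0,0,.1715])-P)*1e3,s["qpos"],s["qd"],s["contact_force"],s["clock"])
E
python3 f.py
```

```text
turn units [ 0.038  0.021 -0.   ] shift after turn mm [ -4.79   -1.442 117.071] spot err mm [-67.143 -12.112  95.263] [-0.519 -0.221  1.996  0.528  0.898  0.118] [-0.003  0.005 -0.003  0.002 -0.001 -0.006] [ 0.021  0.548 -2.312] 15.275
```

```bash
python3 -m handwheel '[[[-1,0,8],[0.04,0.02,0],1],[[-1,-0.5,15],[0,0,0],1],[[-1,-0.5,20],[0,0,0],1],[[-1,-0.5,20],[0,0,0],1],[[-0.8,0,20],[0,0,0],1],[[0,0,18],[0,0,0],1],[[0,0,11],[0,0,0],1],[[0,0,5],[0,0,0],1],[[0,0,0],[0,0,0],1],[[0,0,0],[0,0,0],1],[[0,0,0],[0,0,0],1],[[0,0,0],[0,0,0],1]]'
python3 f.py
python3 - <<'E'
from h import *
im=vision.get_image("side");w=vision.get_image("wrist")
cv2.imwrite("pics/fin.png",np.hstack([cv2.resize(im[80:300,220:440],(400,400)),cv2.resize(w[:,120:520],(400,400))]))
E
```

```text
clock: 16.77
position: [0.5496, -0.02, 0.224]
ee_rot: [0.054, 0.888, 0.323, 0.321]
contact_force: [-0.6, 0.4, -1.4]
width: 0.0254
gripper_force: 49.7
turn units [ 0.01   0.003 -0.   ] shift after turn mm [ 0.895 -0.265  0.303] spot err mm [-0.495 -0.965 -0.133] [-0.391 -0.021  2.093  0.646  0.587  0.024] [ 0.001  0.002  0.    -0.001  0.001  0.   ] [-0.556  0.362 -1.434] 16.775
```

View pics/fin.png

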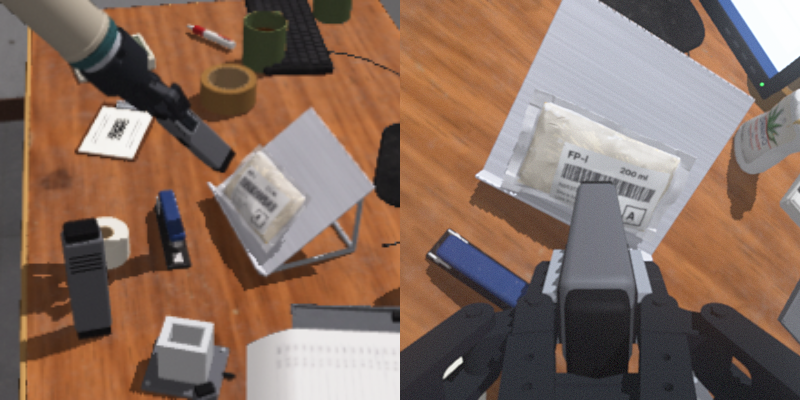

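The final view shows the reader held clear, pointing at the pouch middle. The computed spot error is about 1 mm, the arm is steady, and the bystanders are where they were.

```bash
python3 -c "
from rig import manip;print(manip.sign_off())"
```

```text
the job is handed in; nothing more can be done
None
```

Job handed in at about 17 s: the reader was drawn from its holder and held over the slip's bar code for 1.75 s, and is now held steady, square to the pouch face with its nose about 8 cm away by my measurements; sign-off returned no verdict.

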